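# Load the weld fixture's empty nests and lay the rail

### The job

Get the tilted weld fixture ready for tacking: put a full-length spare crosspiece down into each empty nest, flat on the bed between its pins, leaving the pieces already loaded and the surplus spare where they are. When all five nests are full, lay the long rail, open side down, across the tops of all five between the pair of tall pins at each end, sticking out about equally past both pairs, and let go. Leave the short offcut, the tape measure and the pliers alone.

Things in the scene. Friction and masses are not known exactly. Their poses are not given: they have to be found in the camera images.
- bed: sloping top of the tilting weld fixture: drilled steel plate 170 x 460 mm, 12 mm thick, fixed, sloping 30 degrees, low edge towards the robot. Origin: centre of its upper face, 95 mm over the bench. x runs up the slope away from the robot, y along the row of five nests to the robot's left, z square out of the plate. All its locating pins are 10 mm thick with round noses
- nest0 (a point): the nest at the -y end of the row; nests are 80 mm apart along the bed's y, made as told under nest1. This point: where the centre of a seated crosspiece lies, on the nest's middle, 15 mm above the bed; axes as the bed's, a crosspiece lies along x
- nest1 (a point): the second nest, its point as for nest0. Each nest: two pins 16 mm high on each side, at 35 mm up and down the slope from its middle, 36 mm clear between the sides; a rest bar 18 mm high at the low end and one 16 mm pin at the upper end, 118 mm clear between them. The middle of its sides is open for fingers
- nest2 (a point): the middle nest, as nest0 and nest1
- nest3 (a point): the fourth nest, as nest0 and nest1
- nest4 (a point): the nest at the +y end, as nest0 and nest1
- piece0: a crosspiece: galvanised square box section 30 x 30 mm, 110 mm long, 0.12 to 0.19 kg, open ends. Origin at its centre, x along its length. Three of the six already lie in nests, the other three are the spares, lying level on the cardboard sheet; look which is where
- piece1: another crosspiece, as piece0
- piece2: another crosspiece, as piece0
- piece3: another crosspiece, as piece0
- piece4: another crosspiece, as piece0
- piece5: another crosspiece, as piece0
- rail: the rail: galvanised channel 460 mm long, 30 mm wide, 20 mm high, open side down, 0.24 to 0.38 kg, lying on the bench in front of the fixture. Origin: centre of its underside; y along its length, z up
- rail_seat (a point): where the rail's origin comes to lie: on the tops of the seated crosspieces over the middle of the row, 30 mm above the bed; axes as the bed's. The rail lies along y. Near each end of the bed, 205 mm from this point along y, a pair of upright pins 58 mm high (from the bed) takes the rail between them with 38 mm clear; there are no stops along y
- sheet: a flat sheet of cardboard 270 x 190 mm, 3 mm thick, fixed on the bench to the robot's right; the spares and the short offcut lie on it, their length about along its x, some 100 mm apart sideways and 25 mm end to end. Origin: centre of its underside
- offcut: a bystander: the same box section but only 70 mm long, too short for a nest, lying among the spares. Origin at its centre, x along its length
- tape: a bystander: tape measure, about 70 x 42 x 67 mm, standing on the bench beyond the fixture's left end. Origin: centre of its underside
- pliers: a bystander: locking pliers lying on the bench beyond the sheet, about 205 x 70 x 18 mm. Origin: on the bench under them, about midway
There are look-alikes about, which are no part of the job. Leave any red look-alike of the piece5 alone.

How it is judged:
On the way, in this order (a step that is already met when the one before it is completed fails the run):
1. a spare crosspiece is seated in an empty nest ((distance between any of piece3, piece4, piece5 and nest0 below 0.007 m or distance between any of piece3, piece4, piece5 and nest1 below 0.007 m or distance between any of piece3, piece4, piece5 and nest2 below 0.007 m or distance between any of piece3, piece4, piece5 and nest3 below 0.007 m or distance between any of piece3, piece4, piece5 and nest4 below 0.007 m)), for 0.2 s.
2. all five nests hold a seated crosspiece (distance between any of piece0, piece1, piece2, piece3, piece4, piece5 and nest0 below 0.007 m and distance between any of piece0, piece1, piece2, piece3, piece4, piece5 and nest1 below 0.007 m and distance between any of piece0, piece1, piece2, piece3, piece4, piece5 and nest2 below 0.007 m and distance between any of piece0, piece1, piece2, piece3, piece4, piece5 and nest3 below 0.007 m and distance between any of piece0, piece1, piece2, piece3, piece4, piece5 and nest4 below 0.007 m), for 0.2 s.
3. the rail lies on the crosspieces between both pairs of tall pins (x of rail in the frame of rail_seat between -0.007 and 0.007 m and y of rail in the frame of rail_seat between -0.02 and 0.02 m and z of rail in the frame of rail_seat between -0.004 and 0.004 m and angle between the y axis of rail and the y axis of rail_seat, either way round below 0.04 rad and angle between the z axis of rail and the z axis of rail_seat, either way round below 0.06 rad), for 0.2 s.
At the end, for the whole second after the job is handed in: Every nest holds a full-length crosspiece: centre within 7 mm of the nest point, so down between its pins; the rail is within 7 mm across, 20 mm along, 4 mm in height and 2 deg of its seat, open side down; one spare is within 40 mm of where it lay; all at rest (all of step 2 and all of step 3 and distance of any of piece3, piece4, piece5 from where it was at the start of the episode below 0.04 m and linear speed of each of piece0, piece1, piece2, piece3, piece4, piece5, rail below 0.02 m/s); the robot touches nothing.
It fails at once if a crosspiece that was already loaded is moved by more than 15 mm (distance of any of piece0, piece1, piece2 from where it was at the start of the episode above 0.015 m).
It fails at once if the short offcut, the tape measure or the pliers are moved by more than 30 mm (distance of any of offcut, tape, pliers from where it was at the start of the episode above 0.03 m).
It also fails if it takes over 64 s, if anything falls off the work surface, if the arm or the gripper's body presses on something with over 40 N, if the wrist force passes 120 N, or if a joint passes its speed limit or range.

### The arm

A 6-joint arm with a two-finger parallel gripper is mounted at the origin on the work surface. World frame = base frame: x ahead of the robot, y to its left, z up, the work surface at z = 0. Lengths are in m, angles in rad, forces in N, time in s.
With the tool pointing down it reaches from about 0.3 to 0.875 m from the base axis. Payload 6.4 kg.
Tool frame: the origin (TCP) lies at the centre of the arm's flange, where the gripper is bolted on; the fingertips stand 173 mm ahead of it and the grasp point (between the pads) lies 155 mm ahead of it; z points along the fingers, y is the direction in which the jaws open and shut (so a half turn about z gives the same grasp; the last joint's range is limited). The gripper opens to 85 mm and grips with 20 to 120 N. Pads are 22 mm wide; open, the fingers measure 114 mm over their backs; the gripper's body (76 mm by 85 mm) begins 54 mm behind the grasp point. The pads swing forward as they close: fully open they stand 13 mm farther back than shut.
Start: joints at [-0.206, 0.181, 1.607, -0, 1.354, -0.206], TCP at [0.575, 0, 0.405] pointing down, gripper open.
Joint ranges: [-2.99, 2.99], [-0.89, 2.07], [0.3, 2.58], [-1.14, 4.28], [0, 2.63], [-3.12, 3.12]. Speed limits (rad/s): [2.57, 2.57, 3.01, 3.14, 3.14, 3.14].

### API

Orientations are given as a unit quaternion [x, y, z, w].
In Python, from workcell import move_to, servo_line, set_joints, gripper_to, sleep, inverse_kinematics, get_state, get_image, camera_model, MotionError, sign_off gives the robot as it stands. Calls block until the motion is done:
- move_to(position, orientation): joint-space move of the TCP to a pose.
- servo_line(position, rot=None, speed=0.15): straight line of the TCP; rot=None keeps the orientation; speed is the mean speed in m/s.
- set_joints(angles): joint-space move.
- gripper_to(opening): finger opening in m; the grip force is fixed at half the most; returns when the fingers have stopped.
- sleep(seconds).
- inverse_kinematics(position, orientation): joint angles nearest the present ones, or None.
- get_state(): the state.
- get_image(name): name is "scene" or "side" or "wrist"; returns the picture (384x512x3 uint8, blue, green, red); there is no depth.
- camera_model(name): a dict with "vfov" (degrees; the focal length in pixels is half the picture's height over the tangent of half this angle, whatever the lens; pixels are square), "cx", "cy" (the principal point, pixels), "position" and "attitude" of the camera in the world. Camera axes: x right, y down, z forward; pixel columns grow to the right and rows downward; lengths in m; the calibration is good to about 2 mm. A picture is of the moment at which its call begins: read the wrist's pose just before it. camera_model takes no time and is no camera call; for the wrist camera it gives the pose at the moment of the call.
A pose or a line that the arm cannot do raises MotionError and nothing moves.
- sign_off(): hands the job in, once; it reports no verdict.
The state is a dict: "clock": time; "q": joint angles; "dq": joint speeds; "joint_efforts": joint torques, N m; "tcp_pos": TCP position; "ee_rot": TCP orientation; "force": force on the tool from outside, world axes, zero at the start; "moment": the same for the moment, N m; "finger_gap": finger opening in m.
Only numpy, scipy, OpenCV 4.12 (cv2) and the standard library are available. Lean on these libraries where they do the work, as an engineer would, in place of code of your own. Each camera call takes 0.05 s, during which the arm holds its last target.

## Working session

There is one attempt and no reset: what is moved stays moved. The work goes in short steps, each a Python script; the robot and the scene stay as the last script left them, time stands still between calls to the robot, and variables do not carry over. Pictures are saved under pics/ and viewed, and the job is handed in when it is done.

```bash
ls -la; mkdir -p pics; python3 - <<'E'
from workcell import *
import cv2
s=get_state();print(s)
for n in("scene","side","wrist"):
    print(n,camera_model(n)); cv2.imwrite(f"pics/{n}0.png",get_image(n))
E
```

```text
total 12
drwxr-xr-x  3 agent agent 4096 Dec  6 06:57 .
drwxr-xr-x 23 root  root  4096 Dec  6 06:57 ..
drwxr-xr-x  2 agent agent 4096 Dec  6 06:57 pics
{'clock': 0.0, 'q': array([-2.06269183e-01,  1.81527290e-01,  1.60799915e+00, -4.28264090e-06,
        1.35375038e+00, -2.06289956e-01]), 'dq': array([ 0.00191558,  0.00042646, -0.0042221 ,  0.00051627, -0.0010049 ,
        0.00033436]), 'joint_efforts': array([ 3.41415571e-04, -4.44869328e+01, -3.51340663e+01, -2.51131587e-04,
        9.11703974e-03,  3.43231875e-05]), 'tcp_pos': array([5.74754180e-01, 8.60401581e-05, 4.03795892e-01]), 'ee_rot': array([ 7.07098859e-01,  7.07114202e-01, -4.62610228e-04, -7.03632956e-04]), 'force': array([-0.36410796,  0.37953852, -0.8661415 ]), 'moment': array([-0.0156901 ,  0.03774616, -0.02585446]), 'finger_gap': 0.08522096787298901}
scene {'vfov': 52.28433577984809, 'cx': 258.79555779784454, 'cy': 192.90599238312723, 'position': array([ 0.88972794, -0.59798158,  1.19062694]), 'attitude': array([ 0.91692985,  0.2766488 , -0.08981036, -0.27320175])}
side {'vfov': 42.4318784719697, 'cx': 254.80972550556137, 'cy': 190.18436657722728, 'position': array([-0.04321552,  1.32886964,  1.37332334]), 'attitude': array([-0.17625812,  0.89541108, -0.40228054,  0.07309201])}
wrist {'vfov': 63.27091984933442, 'cx': 256.0684548332475, 'cy': 191.1763561194886, 'position': array([0.57417755, 0.06989761, 0.3722981 ]), 'attitude': array([ 9.89917158e-01, -6.48802404e-04, -4.61845936e-04,  1.41645282e-01])}
```

View pics/scene0.png

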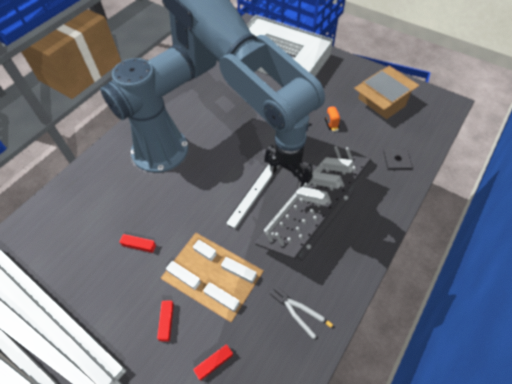

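View pics/side0.png

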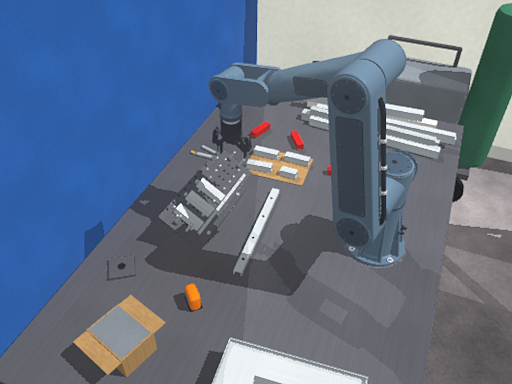

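View pics/wrist0.png

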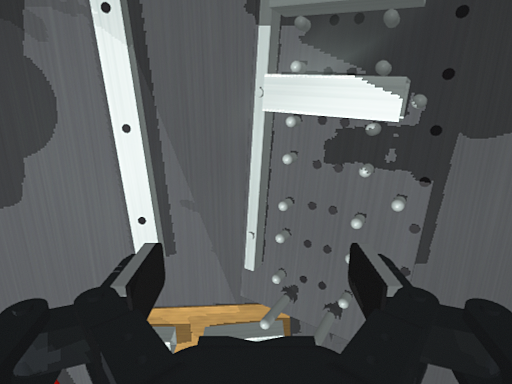

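The wrist view shows one loaded piece at (335,97), with empty nests below it. The spares and the offcut are on the sheet, rail left of the fixture. I'll get rough positions first.

```bash
cat > h.py <<'E'
from workcell import *
import numpy as np, cv2, json
from scipy.spatial.transform import Rotation as R
def K(m): 
    f=192/np.tan(np.radians(m["vfov"]/2)); return f
def ray(m,u,v):
    d=np.array([(u-m["cx"]),(v-m["cy"]),K(m)]); d=R.from_quat(m["attitude"]).apply(d/np.linalg.norm(d))
    return np.array(m["position"]),d
def onplane(m,u,v,z=0.,n=None,p0=None):
    o,d=ray(m,u,v)
    if n is None: n=np.array([0,0,1.]);p0=np.array([0,0,z])
    return o+d*((p0-o)@n)/(d@n)
def tri(obs):
    A=np.zeros((3,3));b=np.zeros(3);rs=[ray(*o) for o in obs]
    for o,d in rs:
        P=np.eye(3)-np.outer(d,d);A+=P;b+=P@o
    x=np.linalg.solve(A,b)
    return x,[np.linalg.norm((np.eye(3)-np.outer(d,d))@(x-o)) for o,d in rs]
def proj(m,p):
    c=R.from_quat(m["attitude"]).inv().apply(np.atleast_2d(p)-m["position"])
    return c[:,:2]/c[:,2:]*K(m)+[m["cx"],m["cy"]]
def snap(name,fn):
    m=camera_model(name); im=get_image(name); cv2.imwrite(f"pics/{fn}.png",im)
    json.dump({k:(v.tolist() if hasattr(v,'tolist') else v) for k,v in m.items()},open(f"pics/{fn}.json","w")); return im
def load(fn):
    m=json.load(open(f"pics/{fn}.json")); m["position"]=np.array(m["position"]);return m
def crop(fn,x0,y0,x1,y1,s,out):
    im=cv2.imread(f"pics/{fn}.png")[y0:y1,x0:x1]
    im=cv2.resize(im,None,fx=s,fy=s,interpolation=cv2.INTER_CUBIC)
    for x in range((x0+19)//20*20,x1,20): cv2.line(im,((x-x0)*s,0),((x-x0)*s,5),(0,0,255),1); cv2.putText(im,str(x),((x-x0)*s,14),0,.35,(0,0,255),1)
    for y in range((y0+19)//20*20,y1,20): cv2.line(im,(0,(y-y0)*s),(5,(y-y0)*s),(0,0,255),1); cv2.putText(im,str(y),(6,(y-y0)*s+4),0,.35,(0,0,255),1)
    cv2.imwrite(f"pics/{out}.png",im)
E
python3 - <<'E'
from h import *
m=camera_model("scene")
for n,(u,v) in dict(sheet=(213,275),r1=(230,225),r2=(270,168),off=(205,250),p1=(239,268),p2=(184,275),p3=(222,297),tape=(333,125)).items(): print(n,onplane(m,u,v,.01).round(3))
m=camera_model("wrist")
for u,v in [(105,0),(142,245),(260,90),(410,97),(272,280),(265,322),(330,322)]: print(u,v,onplane(m,u,v,.08).round(3))
print(R.from_quat(get_state()["ee_rot"]).as_matrix().round(3))
E
```

```text
sheet [ 0.495 -0.3    0.01 ]
r1 [ 0.434 -0.124  0.01 ]
r2 [0.416 0.157 0.01 ]
off [ 0.42  -0.245  0.01 ]
p1 [ 0.551 -0.235  0.01 ]
p2 [ 0.418 -0.351  0.01 ]
p3 [ 0.562 -0.341  0.01 ]
tape [0.511 0.481 0.01 ]
105 0 [0.449 0.15  0.08 ]
142 245 [ 0.456 -0.073  0.08 ]
260 90 [0.578 0.079 0.08 ]
410 97 [0.712 0.072 0.08 ]
272 280 [ 0.591 -0.114  0.08 ]
265 322 [ 0.584 -0.167  0.08 ]
330 322 [ 0.656 -0.167  0.08 ]
[[ 0.     1.    -0.001]
 [ 1.    -0.     0.   ]
 [ 0.    -0.001 -1.   ]]
```

```bash
python3 - <<'E'
from h import *
q=[.7071068,.7071068,0,0]
for i,p in enumerate([(.60,.10,.52),(.52,-.03,.52),(.54,-.30,.42),(.42,-.38,.42)]):
    try:
        move_to(p,q); sleep(.15); snap("wrist",f"w{i}"); print(i,get_state()["clock"],get_state()["tcp_pos"])
    except MotionError as e: print(i,e)
snap("scene","sc1");snap("side","si1")
for f in("w0","w1","w2","w3"):
    cv2.imwrite(f"pics/{f}b.png",cv2.resize(cv2.imread(f"pics/{f}.png"),(800,600),interpolation=cv2.INTER_CUBIC))
E
```

```text
0 1.0167 [0.59987541 0.09879091 0.51772666]
1 1.875 [ 0.52053604 -0.02918327  0.5198272 ]
2 3.1833 [ 0.54054919 -0.298619    0.42107312]
3 4.0167 [ 0.42100769 -0.37921455  0.42003397]
```

View pics/w0b.png

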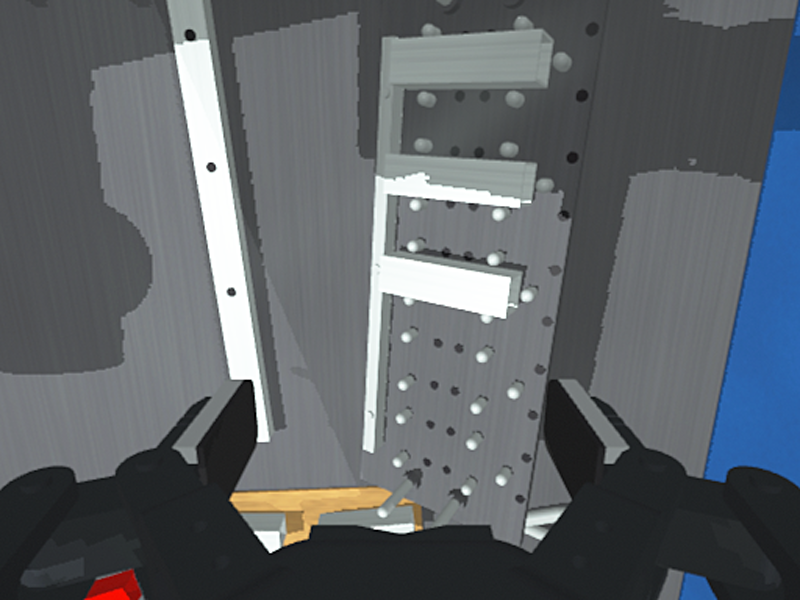

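View pics/w1b.png

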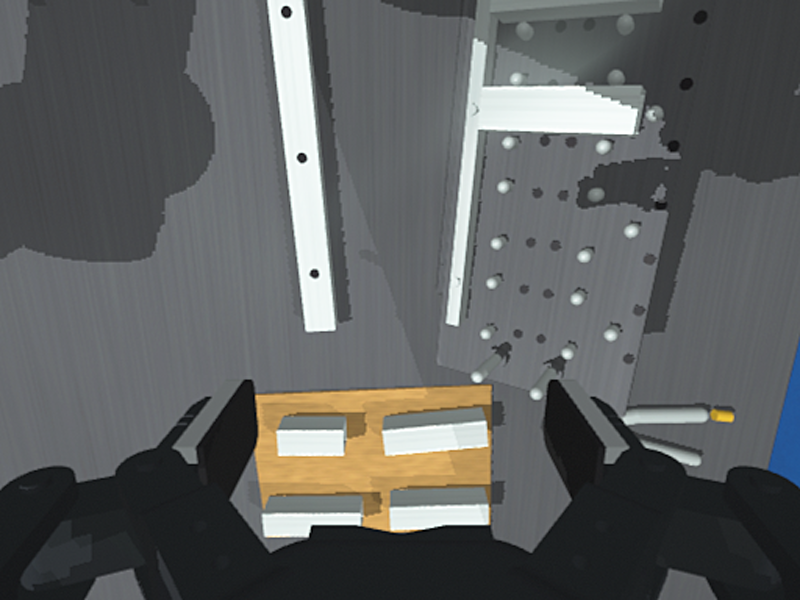

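View pics/w2b.png

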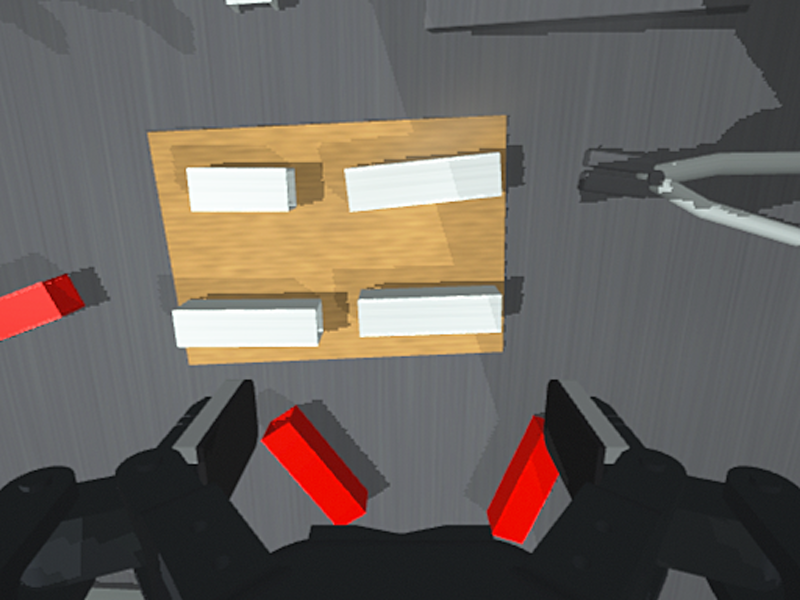

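View pics/w3b.png

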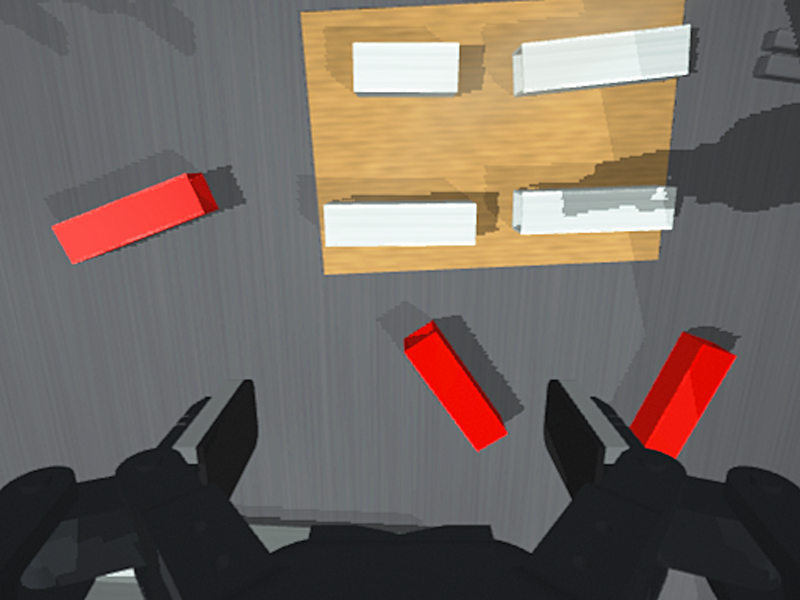

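Nests 2, 3 and 4 are loaded, nests 0 and 1 are empty. The offcut is the short piece, upper left on the sheet. I'll enlarge the crops to fit the bed pose and the spares.

```bash
python3 - <<'E'
from h import *
crop("w1",270,40,440,265,3,"c1"); crop("w0",225,120,375,345,3,"c0"); crop("wrist0",230,40,430,240,4,"x") if 0 else None
crop("w2",100,60,335,240,3,"c2"); crop("w3",190,0,450,190,3,"c3")
E
```

```text
(no output)
```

View pics/c1.png

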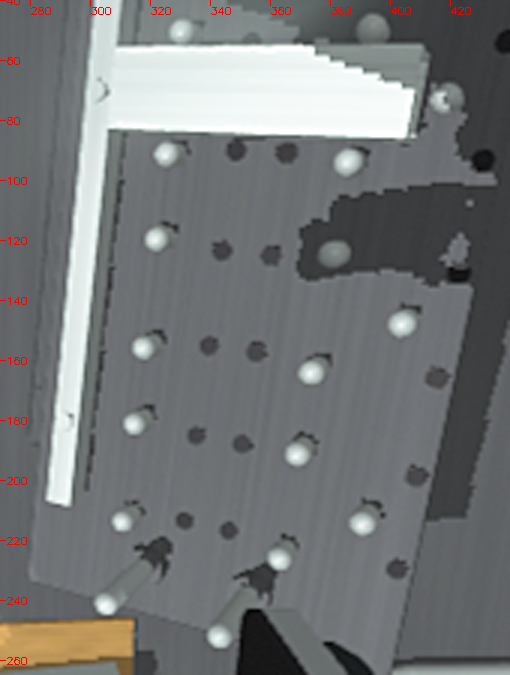

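View pics/c0.png

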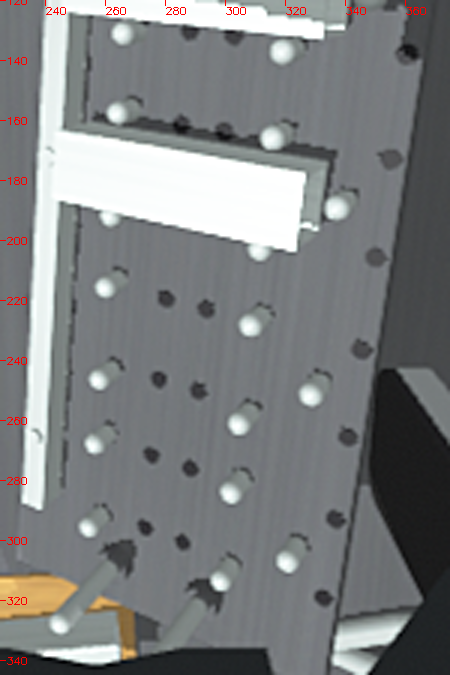

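View pics/c2.png

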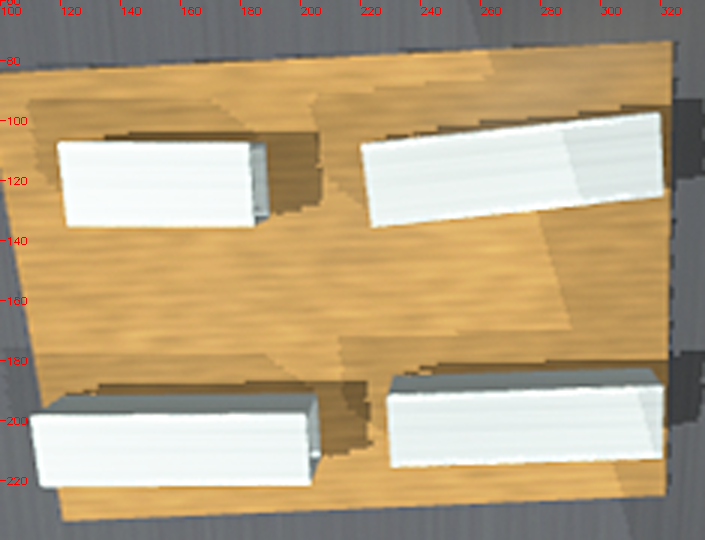

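View pics/c3.png

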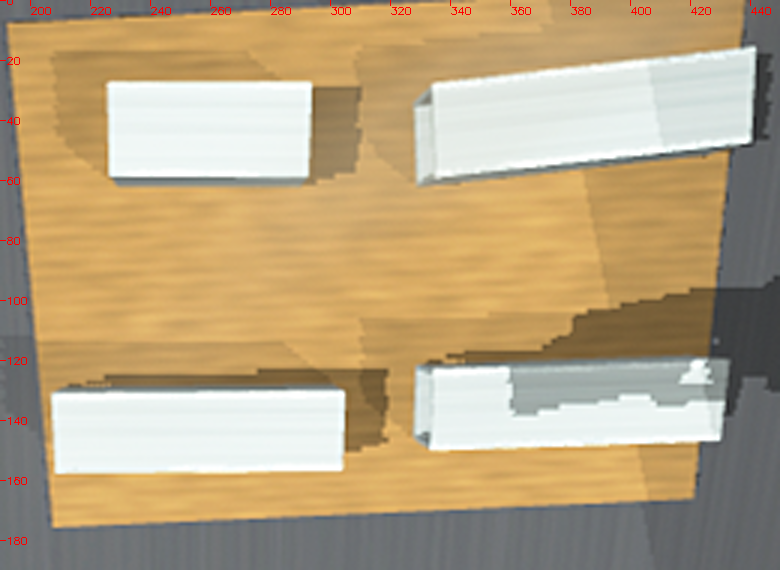

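```bash
cat > fit.py <<'E'
from h import *
from scipy.optimize import least_squares
m0,m1=load("w0"),load("w1")
def L(n,side,ud): return (35*ud, (n-2)*80+side*23, 11)
o=[]
for m,off,lst in [(m1,(270,40),[((2,-1,-1),(166,154)),((2,-1,1),(348,161)),((1,1,-1),(156,239)),((1,1,1),(333,253)),((1,0,9),(402,323)),((1,-1,-1),(144,347)),((1,-1,1),(312,371)),((0,1,-1),(134,423)),((0,1,1),(298,453)),((0,0,9),(362,523)),((0,-1,-1),(122,521)),((0,-1,1),(280,558)),((9,-1),(105,604)),((9,1),(219,636)),((2,0,9),(445,97)),((2,1,-1),(182,30)),((2,1,1),(372,27))]),
 (m0,(225,120),[((3,-1,-1),(123,34)),((3,-1,1),(282,50)),((2,1,-1),(117,113)),((2,1,1),(274,137)),((2,0,9),(338,207)),((1,1,-1),(104,287)),((1,1,1),(250,325)),((1,0,9),(312,392)),((1,-1,-1),(99,379)),((1,-1,1),(240,422)),((0,1,-1),(94,443)),((0,1,1),(232,492)),((0,0,9),(288,561)),((0,-1,-1),(90,527)),((0,-1,1),(220,580)),((9,-1),(61,622))])]:
    for k,c in lst: o.append((m,k,(off[0]+c[0]/3,off[1]+c[1]/3)))
def bedR(p): return R.from_euler("ZYX",[p[3],p[4],p[5]])
def model(p):
    r=[]
    for m,k,px in o:
        cx,ex,tx=p[6],p[7],p[8]
        if k[0]==9: b=np.array([tx+24*k[1],-205,53])
        elif k[2]==9: b=np.array([ex,(k[0]-2)*80,11])
        else: b=np.array(L(*k))+[cx,0,0]
        r.append(proj(m,bedR(p).apply(b/1000)+p[:3])[0]-px)
    return np.array(r)
s=least_squares(lambda p:model(p).ravel(),[.66,.05,.095,0,-np.radians(30),0,0,64,0],x_scale=[.01,.01,.01,.1,.1,.1,10,10,10],loss="soft_l1")
if __name__=="__main__":
    print(s.x.round(4),np.degrees(s.x[3:6]).round(2)); e=model(s.x); print(np.sqrt((e**2).sum(1).mean())); print(e.round(1).tolist())
    # spares: top face corners, crop coords: TL,TR,BR,BL
    m2,m3=load("w2"),load("w3")
    S=dict(A=([(361,143),(659,112),(664,195),(373,227)],[(432,84),(754,46),(752,142),(431,178)]),
     B=([(387,394),(662,384),(661,457),(391,467)],[(431,367),(727,359),(720,440),(429,450)]),
     C=([(31,414),(308,411),(311,484),(39,487)],[(52,392),(344,390),(343,470),(53,472)]),
     O=([(57,142),(248,142),(255,226),(66,226)],[(107,82),(311,82),(308,177),(108,177)]))
    for k,(a,b) in S.items():
        P=[]
        for u,v in zip(a,b):
            x,e=tri([(m2,100+u[0]/3,60+u[1]/3),(m3,190+v[0]/3,0+v[1]/3)]);P.append(x)
        P=np.array(P);d=(P[1]+P[2]-P[0]-P[3])/2
        print(k,P.mean(0).round(4),"z",P[:,2].round(4),"len",np.linalg.norm(d).round(4),"wid",np.linalg.norm(P[0]+P[1]-P[2]-P[3]).round(4)/2,"yaw",np.degrees(np.arctan2(d[1],d[0])).round(2))
E
python3 fit.py
```

```text
[ 6.63100e-01  7.07000e-02  1.07300e-01 -6.29000e-02 -5.17200e-01
 -2.10000e-03 -2.38755e+01  3.99053e+01 -2.44171e+01] [ -3.6  -29.63  -0.12]
0.3384509617030912
[[0.1, -0.4], [0.0, 0.0], [0.1, -0.3], [-0.3, 0.2], [-0.0, -0.0], [-0.3, 0.0], [-0.0, 0.2], [0.0, 0.1], [-0.0, 0.2], [0.3, -0.3], [0.1, -0.0], [-0.0, 0.0], [0.2, -0.3], [0.2, -0.3], [0.4, -0.1], [-0.3, 0.2], [-0.3, 0.1], [-0.0, -0.4], [0.3, 0.3], [0.2, -0.1], [-0.4, 0.2], [-0.3, -0.0], [0.5, -0.0], [0.4, -0.1], [-0.3, 0.5], [0.0, 0.0], [-0.1, 0.3], [0.2, 0.3], [-0.1, -0.1], [-0.0, -0.5], [-0.4, 0.0], [0.4, -0.0], [-0.4, 0.2]]
A [ 0.5576 -0.2469  0.0309] z [0.0313 0.0315 0.0325 0.0285] len 0.1104 wid 0.0304 yaw 6.04
B [ 0.5637 -0.3473  0.0316] z [0.0309 0.0306 0.0331 0.0319] len 0.1101 wid 0.0305 yaw 2.05
C [ 0.4208 -0.3575  0.0313] z [0.0316 0.0284 0.0323 0.0328] len 0.1109 wid 0.0304 yaw 0.32
O [ 0.4243 -0.2524  0.0316] z [0.0319 0.0316 0.0307 0.0322] len 0.0706 wid 0.03055 yaw 0.04
```

Good fit: 0.34 px rms, with the free tilt at 29.6° and the height at 95.5 mm, matching the text. The spares have tops at about 31–33 mm, and A, B and C are all 110 mm long. I'll refit with the known layout held fixed, then pick A for nest1.

```bash
cat > fit2.py <<'E'
from fit import *
def full(p,z): return np.r_[p[:3],p[3],-np.radians(30),0,0,64,0]
for nm,f,x0 in [("fix",lambda p:np.r_[p[:4],-np.radians(30),0,0,64,0],[.66,.05,.095,0]),("tilt",lambda p:np.r_[p[:6],0,64,0],[.66,.05,.095,0,-.52,0])]:
    t=least_squares(lambda p:model(f(p)).ravel(),x0,loss="soft_l1"); e=model(f(t.x)); print(nm,t.x.round(4),np.sqrt((e**2).sum(1).mean()))
    np.save(nm+".npy",t.x)
E
python3 fit2.py
cat >> h.py <<'E'
def bed():
    p=np.load("fix.npy"); return p[:3],R.from_euler("ZY",[p[3],-np.radians(30)])
def toolrot(zdir,ydir):
    z=np.array(zdir)/np.linalg.norm(zdir);y=np.array(ydir)-z*np.dot(ydir,z);y/=np.linalg.norm(y)
    return R.from_matrix(np.c_[np.cross(y,z),y,z])
def tcp(gp,r): return np.array(gp)-r.apply([0,0,.155])
def st(t=""):
    s=get_state(); r=R.from_quat(s["ee_rot"]); print(t,"t",round(s["clock"],2),"gp",(s["tcp_pos"]+r.apply([0,0,.155])).round(4),"F",s["force"].round(1),"gap",round(s["finger_gap"],4)); return s
E
python3 - <<'E'
from h import *
c,r=bed(); print(get_state()["tcp_pos"],get_state()["clock"])
for sg in(1,-1):
  for n in range(2):
    rr=toolrot(r.apply([0,0,-1]),sg*r.apply([0,1,0]))
    for h in(.024,.15): print(sg,n,h,inverse_kinematics(tcp(c+r.apply([0,(n-2)*.08,h]),rr),rr.as_quat()))
    rr=toolrot([0,0,-1],[0,sg,0]); print(inverse_kinematics(tcp([.56,-.25,.026],rr),rr.as_quat()))
for sg in(1,-1):
    rr=toolrot(r.apply([0,0,-1]),sg*r.apply([1,0,0]))
    print("rail",sg,inverse_kinematics(tcp(c+r.apply([0,0,.05]),rr),rr.as_quat()))
E
```

```text
fix [ 0.6424  0.072   0.0957 -0.0635] 0.36060323807142636
tilt [ 0.6424  0.0719  0.0953 -0.0629 -0.5213 -0.0032] 0.3533782545099721
[ 0.42085087 -0.37932986  0.41993215] 4.1167
1 0 0.024 [-0.41283586  0.20650369  1.97635399  0.37178187  0.49049871 -2.2076364 ]
1 0 0.15 [-0.46676251 -0.1232021   2.05664317  0.29462507  0.74186892 -2.14479059]
[-6.13166304e-01  5.43047759e-01  1.63036854e+00 -4.44089210e-16
  9.68176351e-01 -2.18396263e+00]
1 1 0.024 [-0.24525248  0.20402828  1.97942394  0.20915795  0.45027655 -1.91744134]
1 1 0.15 [-0.27393286 -0.12689856  2.05989144  0.16260186  0.7011414  -1.87839035]
[-6.13166304e-01  5.43047759e-01  1.63036854e+00 -4.44089210e-16
  9.68176351e-01 -2.18396263e+00]
-1 0 0.024 [-0.41283586  0.20650369  1.97635399  0.37178187  0.49049871  0.93395625]
-1 0 0.15 [-0.46676251 -0.1232021   2.05664317  0.29462507  0.74186892  0.99680206]
[-6.13166304e-01  5.43047759e-01  1.63036854e+00 -4.44089210e-16
  9.68176351e-01  9.57630023e-01]
-1 1 0.024 [-0.24525248  0.20402828  1.97942394  0.20915795  0.45027655  1.22415132]
-1 1 0.15 [-0.27393286 -0.12689856  2.05989144  0.16260186  0.7011414   1.2632023 ]
[-6.13166304e-01  5.43047759e-01  1.63036854e+00 -4.44089210e-16
  9.68176351e-01  9.57630023e-01]
rail 1 [-0.07475709  0.1611672   1.97210767  0.01205549  0.4847763  -0.02039726]
rail -1 None
```

View pics/sc1.png

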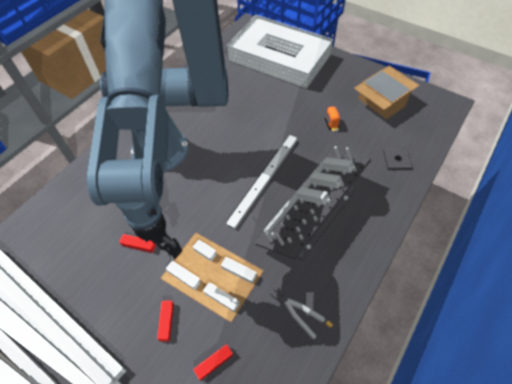

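View pics/si1.png

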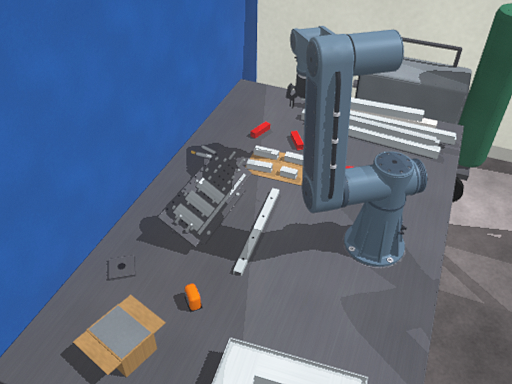

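Fit is consistent. The scene and side views confirm nests 0 and 1 are the empty ones and that the rail is clear. Picking A (tool y = -y) and placing it in nest1.

```bash
cat >> h.py <<'E'
def pick(xy,yaw,zb=.0025):
    y=-np.array([-np.sin(yaw),np.cos(yaw),0]); rr=toolrot([0,0,-1],y)
    move_to(tcp([*xy,.13],rr),rr.as_quat()); gripper_to(.06)
    servo_line(tcp([*xy,zb+.024],rr),speed=.2); sleep(.1); st("at pick")
    gripper_to(.0); st("gripped"); servo_line(tcp([*xy,.20],rr),speed=.3); st("lifted")
def pre(n,h=.14,dx=-.001,dy=0):
    c,r=bed(); rr=toolrot(r.apply([0,0,-1]),-r.apply([0,1,0]))
    move_to(tcp(c+r.apply([dx,(n-2)*.08+dy,h]),rr),rr.as_quat()); sleep(.15); st("pre")
def place(n,h,dx=-.001,dy=0,speed=.08):
    c,r=bed(); servo_line(tcp(c+r.apply([dx,(n-2)*.08+dy,h]),toolrot(r.apply([0,0,-1]),-r.apply([0,1,0]))),speed=speed); sleep(.1)
    s=st("place"); g=s["tcp_pos"]+R.from_quat(s["ee_rot"]).apply([0,0,.155]); print("gp in bed mm",(r.inv().apply(g-c)*1e3).round(2),"F bed",r.inv().apply(s["force"]).round(1)); return s
E
python3 - <<'E'
from h import *
pick((.5576,-.2469),np.radians(6.04)); pre(1)
snap("wrist","p1"); snap("scene","p1s")
cv2.imwrite("pics/p1b.png",cv2.resize(cv2.imread("pics/p1.png"),(800,600)))
E
```

```text
at pick t 6.84 gp [ 0.559  -0.2479  0.0285] F [ 0.4 -0.8  0.3] gap 0.06
gripped t 7.22 gp [ 0.5585 -0.2474  0.028 ] F [0.1 0.4 6.9] gap 0.0287
lifted t 7.94 gp [ 0.5566 -0.2462  0.1982] F [-0.6  0.6 -2.7] gap 0.029
pre t 9.06 gp [ 0.5673 -0.0048  0.2164] F [ 0.2  0.2 -2. ] gap 0.0292
```

View pics/p1b.png

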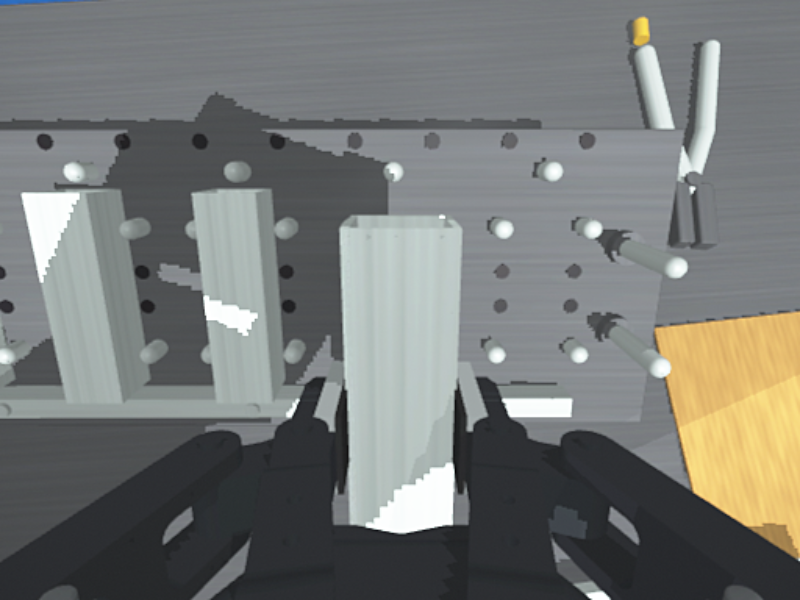

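Piece is held square, and nest1's upper pin at (393,171) lines up with it. Descending.

```bash
python3 - <<'E'
from h import *
place(1,.050,speed=.2); place(1,.030,speed=.06); snap("wrist","p2"); place(1,.026,speed=.05)
snap("side","p2s")
cv2.imwrite("pics/p2b.png",cv2.resize(cv2.imread("pics/p2.png"),(800,600)))
E
```

```text
place t 9.86 gp [ 0.612  -0.0065  0.1399] F [-0.2 -1.4 -1.7] gap 0.029
gp in bed mm [  0.2  -80.22  51.  ] F bed [-0.9 -1.4 -1.4]
place t 10.44 gp [ 0.6214 -0.0068  0.1211] F [-0.6  0.2 -1.8] gap 0.029
gp in bed mm [ -1.06 -79.96  29.93] F bed [-1.5  0.2 -1.3]
place t 10.84 gp [ 0.6234 -0.007   0.1176] F [-0.4 -0.2 -1.3] gap 0.0289
gp in bed mm [ -1.05 -79.99  25.97] F bed [-1.  -0.2 -1. ]
```

View pics/p2b.png

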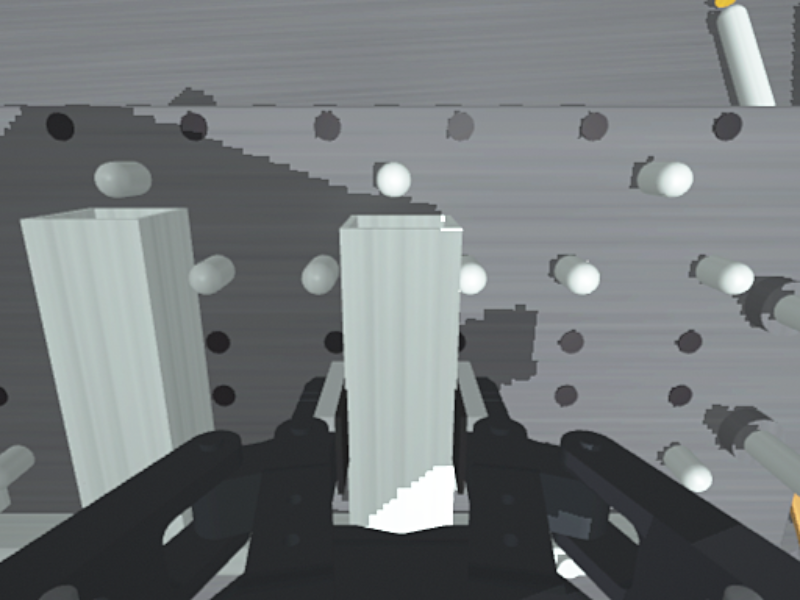

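It sits between the pins with no contact forces. I'll lower until it touches, release and retract.

```bash
python3 - <<'E'
from h import *
s=place(1,.0245,speed=.05)
gripper_to(.044); st("open"); place(1,.14,speed=.25)
snap("wrist","p3"); 
pick((.5637,-.3473),np.radians(2.05)); pre(0); snap("wrist","p4")
crop("p3",0,0,512,384,1,"p3c")
a=cv2.imread("pics/p3.png");b=cv2.imread("pics/p4.png"); cv2.imwrite("pics/p34.png",cv2.resize(np.vstack([a[:300],b]),None,fx=.85,fy=.85))
E
```

```text
place t 11.24 gp [ 0.6242 -0.007   0.1164] F [ 1.   0.1 -2.6] gap 0.0292
gp in bed mm [ -1.04 -80.    24.47] F bed [-0.5  0.2 -2.8]
open t 11.54 gp [ 0.6245 -0.0071  0.1168] F [-0.5 -0.2 -1. ] gap 0.044
place t 12.25 gp [ 0.5661 -0.0033  0.2146] F [ 0.7 -0.5  0.1] gap 0.0442
gp in bed mm [ -2.32 -79.95 138.63] F bed [ 0.6 -0.4 -0.3]
at pick t 14.7 gp [ 0.565  -0.3484  0.0287] F [0.6 0.8 0.2] gap 0.06
gripped t 15.07 gp [ 0.5646 -0.348   0.0281] F [0.  1.1 5.9] gap 0.0286
lifted t 15.8 gp [ 0.5628 -0.3465  0.198 ] F [ 0.7 -0.5 -2.5] gap 0.029
pre t 16.98 gp [ 0.5622 -0.0846  0.2165] F [-0.4 -1.  -1.8] gap 0.029
```

View pics/p34.png

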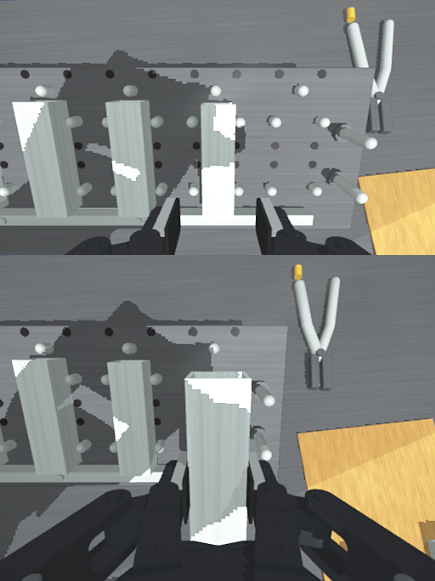

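Nest1 is filled, in line with its neighbours. B is held over nest0, its upper pin at (214,348) in line with it. Placing, then viewing the rail.

```bash
python3 - <<'E'
from h import *
place(0,.050,speed=.2); s=place(0,.030,speed=.06); 
if np.linalg.norm(s["force"])<8:
    place(0,.0245,speed=.05); gripper_to(.044); st("open"); place(0,.14,speed=.25); snap("wrist","p5")
    q=[.7071068,.7071068,0,0]
    for i,p in enumerate([(.48,.17,.54),(.40,.06,.52)]):
        try: move_to(p,q); sleep(.2); snap("wrist",f"r{i}"); st()
        except MotionError as e: print(i,e)
    snap("scene","r_s"); snap("side","r_side")
    a=cv2.imread("pics/r0.png");b=cv2.imread("pics/r1.png");c=cv2.imread("pics/p5.png"); cv2.imwrite("pics/r01.png",np.hstack([a[:290,:400],b[:290,:400]])); cv2.imwrite("pics/p5c.png",cv2.resize(c,(800,600)))
E
```

```text
place t 17.73 gp [ 0.6068 -0.0865  0.1399] F [-0.1  1.1 -0.9] gap 0.0293
gp in bed mm [ 1.1000e-01 -1.6039e+02  5.0970e+01] F bed [-0.6  1.  -0.7]
place t 18.32 gp [ 0.6164 -0.0866  0.1211] F [ 0.3  0.  -1.1] gap 0.0291
gp in bed mm [  -1.05 -159.97   29.94] F bed [-0.3  0.  -1.1]
place t 18.68 gp [ 0.6193 -0.0869  0.1164] F [-0.1 -0.3 -0.3] gap 0.0289
gp in bed mm [  -0.83 -160.06   24.45] F bed [-0.2 -0.3 -0.2]
open t 18.98 gp [ 0.6192 -0.0869  0.1165] F [ 0.4 -0.1  1. ] gap 0.0436
place t 19.68 gp [ 0.561  -0.0829  0.2146] F [-0.1  0.3  0.9] gap 0.0439
gp in bed mm [  -2.34 -159.75  138.62] F bed [0.4 0.3 0.9]
 t 21.18 gp [0.48   0.1692 0.3842] F [-0.2 -0.2 -0.7] gap 0.0442
 t 22.04 gp [0.4005 0.0606 0.3651] F [ 0.2 -0.6  0.8] gap 0.0438
```

View pics/r01.png

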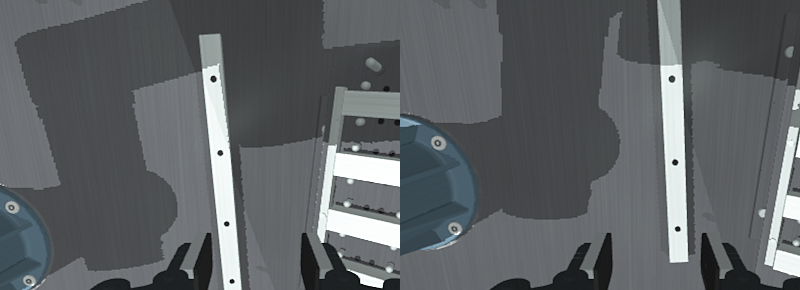

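View pics/p5c.png

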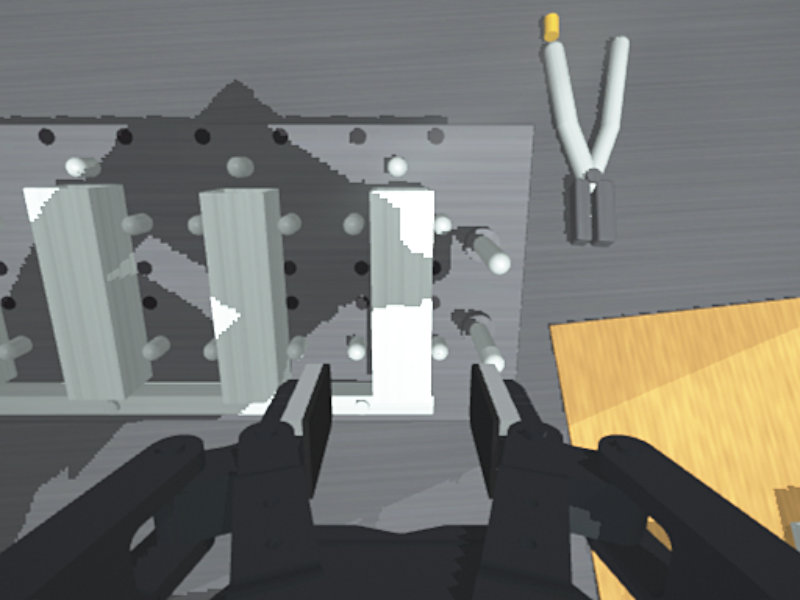

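Nest0 is seated. The rail's far end is in r0 and its near end in r1, so I'll enlarge both.

```bash
python3 - <<'E'
from h import *
crop("r0",180,20,260,300,3,"cr0"); crop("r1",240,0,310,280,3,"cr1")
a=cv2.imread("pics/cr0.png")[:600];b=cv2.imread("pics/cr1.png")
z=np.zeros((840,480,3),np.uint8);z[:600,:240]=a[:, :240];z[:840,250:460]=b[:, :210]
cv2.imwrite("pics/cr.png",z[:600]); cv2.imwrite("pics/crl.png",np.hstack([cv2.imread("pics/cr0.png")[400:840],cv2.imread("pics/cr1.png")[400:840]]))
E
```

```text
(no output)
```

View pics/cr.png

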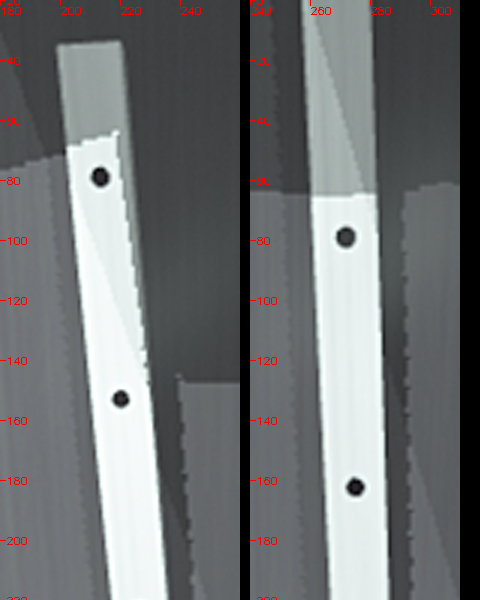

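View pics/crl.png

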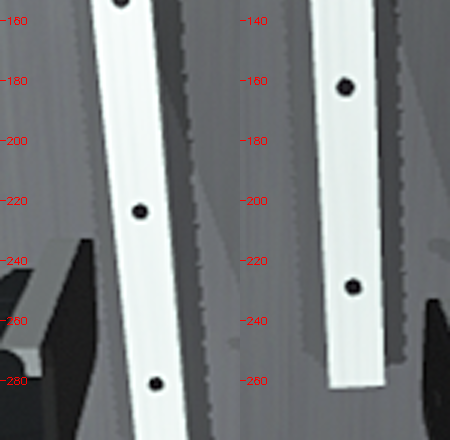

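```bash
python3 - <<'E'
from h import *
m0,m1,w1,w0=load("r0"),load("r1"),load("w1"),load("w0")
for n,m,l in [("r0",m0,[(199,35),(220.3,34),(213.3,79),(220.3,153),(226.7,224),(232,281.3)]),("r1",m1,[(271.7,79),(275,162.3),(277.7,229),(269.7,262.7),(288.3,261.7)]),("w1",w1,[(286/1.5625,12/1.5625),(301.5/1.5625,157.5/1.5625),(314/1.5625,273/1.5625),(305/1.5625,331/1.5625),(336/1.5625,330/1.5625)])]:
    print(n,[onplane(m,u,v,.02)[:2].round(4).tolist() for u,v in l])
print(tri([(m0,226.7,224),(m1,271.7,79)]),tri([(m0,232,281.3),(m1,275,162.3)]))
print(tri([(w1,314/1.5625,273/1.5625),(m1,277.7,229)]))
E
```

```text
r0 [[0.3987, 0.3279], [0.429, 0.329], [0.4165, 0.2689], [0.4229, 0.1591], [0.4294, 0.039], [0.4355, -0.0707]]
r1 [[0.4226, 0.159], [0.4293, 0.0392], [0.4355, -0.0707], [0.4233, -0.1318], [0.4544, -0.1299]]
w1 [[0.4228, 0.1591], [0.4292, 0.0396], [0.4353, -0.0698], [0.4231, -0.1306], [0.4548, -0.1295]]
(array([0.43227562, 0.13860631, 0.24608958]), [np.float64(0.021613332950981223), np.float64(0.021613332950981334)]) (array([0.43562914, 0.07349087, 0.23370283]), [np.float64(0.020858234856539135), np.float64(0.020858234856539166)])
(array([ 0.43550757, -0.06949283,  0.02218667]), [np.float64(0.00026692271949177443), np.float64(0.00026692271949181097)])
```

Rail: centre (0.426, 0.099), length 0.460, yaw 3.15° (ends and holes agree), top at 20–22 mm. Grasping at the centre.

```bash
python3 - <<'E'
from h import *
c,r=bed(); a=np.radians(3.15); rr=toolrot([0,0,-1],[np.cos(a),np.sin(a),0]); xy=(.4261,.099)
rb=toolrot(r.apply([0,0,-1]),r.apply([1,0,0]))
print(inverse_kinematics(tcp([*xy,.0215],rr),rr.as_quat()),inverse_kinematics(tcp(c+r.apply([0,0,.15]),rb),rb.as_quat()))
move_to(tcp([*xy,.10],rr),rr.as_quat()); gripper_to(.05)
servo_line(tcp([*xy,.0215],rr),speed=.15); sleep(.25); st("at")
gripper_to(0); sleep(.1); st("gripped")
servo_line(tcp([*xy,.06],rr),speed=.1); sleep(.1); s=st("lift"); print(s["moment"])
snap("side","rl_side"); snap("wrist","rl_w")
servo_line(tcp([*xy,.26],rr),speed=.25)
move_to(tcp(c+r.apply([0,0,.15]),rb),rb.as_quat()); sleep(.2); st("pre")
snap("scene","rp_s");snap("side","rp_side");snap("wrist","rp_w")
a=cv2.imread("pics/rp_s.png")[100:300,200:440];b=cv2.imread("pics/rp_side.png")[120:300,100:320]
cv2.imwrite("pics/rp_a.png",cv2.resize(a,None,fx=3,fy=3,interpolation=cv2.INTER_CUBIC));cv2.imwrite("pics/rp_b.png",cv2.resize(b,None,fx=3,fy=3,interpolation=cv2.INTER_CUBIC));
E
```

```text
[-4.43642564e-02  2.46936122e-01  2.08349099e+00 -4.44089210e-16
  8.11165538e-01 -9.93421278e-02] [-0.0761277  -0.09149782  2.0282446   0.01000814  0.68130601 -0.01869166]
at t 24.35 gp [0.4269 0.099  0.0224] F [ 0.3 -0.2  0.2] gap 0.0501
gripped t 24.77 gp [0.4266 0.099  0.0222] F [-2.3 -0.4  7. ] gap 0.0285
lift t 25.4 gp [0.4253 0.099  0.0592] F [-0.3  0.  -3.4] gap 0.0288
[ 0.02059349  0.04344496 -0.0035043 ]
pre t 27.35 gp [0.5675 0.0769 0.2259] F [ 0.9  0.4 -3.2] gap 0.0284
```

View pics/rp_a.png

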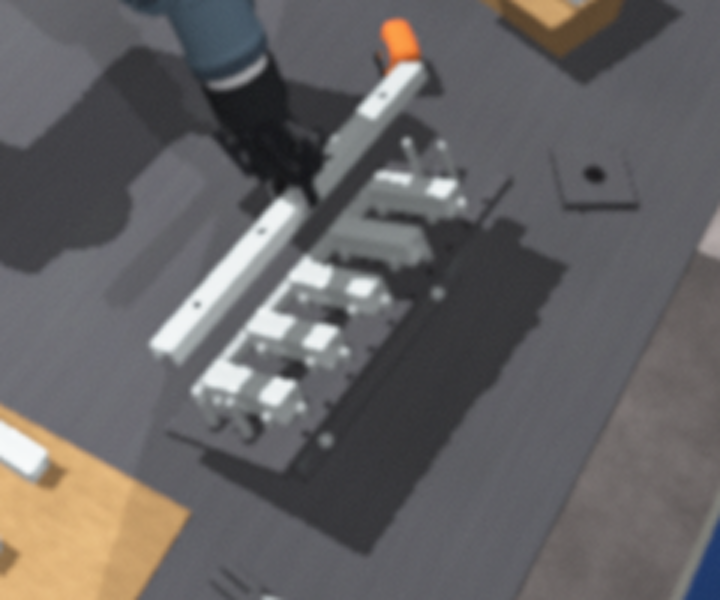

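View pics/rp_b.png

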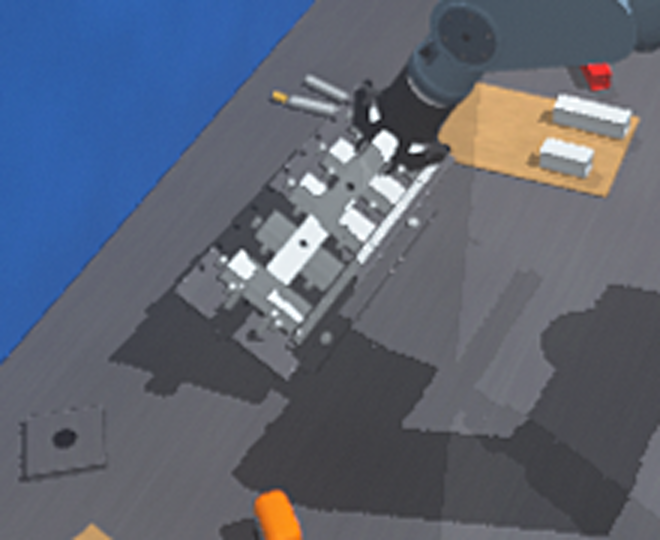

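View pics/rp_w.png

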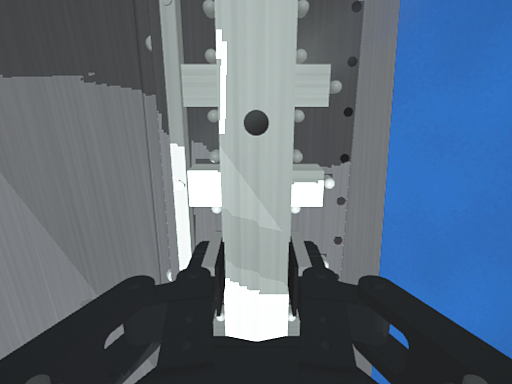

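Rail is held square and parallel to the row. Lowering to just above the tall pins to check both ends.

```bash
cat >> h.py <<'E'
def railto(h,dx=0,dy=0,speed=.08,yaw=0.):
    c,r=bed(); r2=r*R.from_euler("z",yaw); rb=toolrot(r2.apply([0,0,-1]),r2.apply([1,0,0]))
    servo_line(tcp(c+r.apply([dx,dy,h]),rb),rb.as_quat(),speed=speed); sleep(.15)
    s=st("rail"); g=s["tcp_pos"]+R.from_quat(s["ee_rot"]).apply([0,0,.155]); print("gp in bed mm",(r.inv().apply(g-c)*1e3).round(2),"F bed",r.inv().apply(s["force"]).round(1),"M",r.inv().apply(s["moment"]).round(2)); return s
E
python3 - <<'E'
from h import *
railto(.085,speed=.15); sleep(.2)
snap("scene","rq_s");snap("side","rq_side");snap("wrist","rq_w")
c,r=bed()
for n in("rq_s","rq_side","rq_w"):
    m=load(n); print(n,[proj(m,c+r.apply([x,y,.053]))[0].round(1).tolist() for y in(-.205,.205) for x in(-.024,.024)],"rail ends",[proj(m,c+r.apply([x,y,.084]))[0].round(1).tolist() for y in(-.23,.23) for x in(-.015,.015)])
A=cv2.imread("pics/rq_s.png");B=cv2.imread("pics/rq_side.png")
z=lambda im,x,y:cv2.resize(im[y:y+60,x:x+80],None,fx=5,fy=5,interpolation=cv2.INTER_CUBIC)
cv2.imwrite("pics/rq.png",np.vstack([np.hstack([z(A,245,200),z(A,300,125)]),np.hstack([z(B,195,130),z(B,150,190)])]))
E
```

```text
rail t 28.23 gp [0.6004 0.0747 0.1707] F [ 0.4 -0.6 -3.4] gap 0.0284
gp in bed mm [1.080e+00 7.000e-02 8.598e+01] F bed [-1.3 -0.6 -3.2] M [ 0.01  0.51 -0.02]
rq_s [[265.2, 231.1], [276.4, 234.8], [335.5, 148.1], [347.0, 149.2]] rail ends [[258.0, 230.7], [265.0, 233.1], [338.7, 136.8], [346.0, 137.3]]
rq_side [[243.2, 158.6], [234.0, 151.1], [190.8, 223.3], [180.0, 214.8]] rail ends [[247.6, 149.6], [241.9, 144.9], [188.2, 222.3], [181.3, 216.8]]
rq_w [[223.7, 492.9], [289.6, 492.8], [190.0, -292.8], [323.7, -292.6]] rail ends [[234.0, 576.3], [279.7, 576.2], [195.1, -593.4], [319.7, -593.1]]
```

View pics/rq.png

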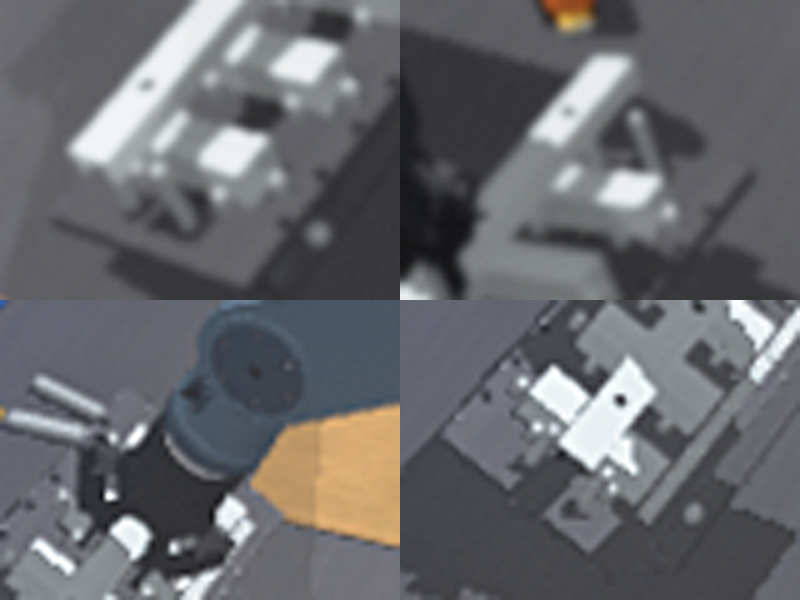

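View pics/rq_w.png

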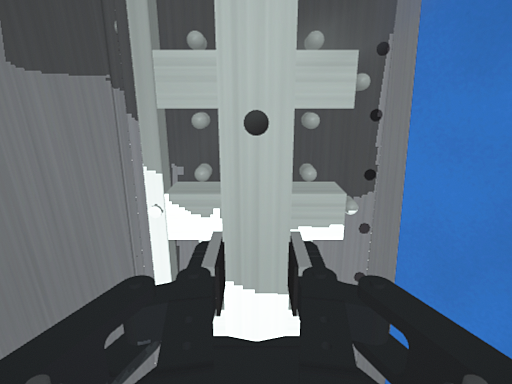

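The upper +y tall pin appears at the predicted pixel in the scene view (within 1 px), and the rail lies along the row. Lowering with force checks.

```bash
python3 - <<'E'
from h import *
for h in(.070,.062,.056):
    s=railto(h,speed=.06)
    if np.linalg.norm(s["force"]-[0,0,-3.3])>8: print("contact"); break
snap("scene","rr_s");snap("side","rr_side");snap("wrist","rr_w")
A=cv2.imread("pics/rr_s.png");B=cv2.imread("pics/rr_side.png")
z=lambda im,x,y:cv2.resize(im[y:y+60,x:x+80],None,fx=5,fy=5,interpolation=cv2.INTER_CUBIC)
cv2.imwrite("pics/rr.png",np.vstack([np.hstack([z(A,245,200),z(A,300,125)]),np.hstack([z(B,205,130),z(B,150,190)])]))
E
```

```text
rail t 29.13 gp [0.6075 0.0742 0.1563] F [ 0.9 -0.  -2.9] gap 0.0287
gp in bed mm [3.000e-02 0.000e+00 6.995e+01] F bed [-0.6  0.  -2.9] M [0.05 0.56 0.04]
rail t 29.57 gp [0.6114 0.074  0.1493] F [-0.1 -0.  -2.5] gap 0.0283
gp in bed mm [-3.000e-02  1.000e-02  6.197e+01] F bed [-1.4 -0.  -2.1] M [-0.05  0.49  0.  ]
rail t 29.97 gp [0.6144 0.0738 0.1441] F [ 0.6  0.2 -2.5] gap 0.0286
gp in bed mm [-5.000e-02  0.000e+00  5.595e+01] F bed [-0.7  0.2 -2.5] M [-0.03  0.53  0.08]
```

View pics/rr.png

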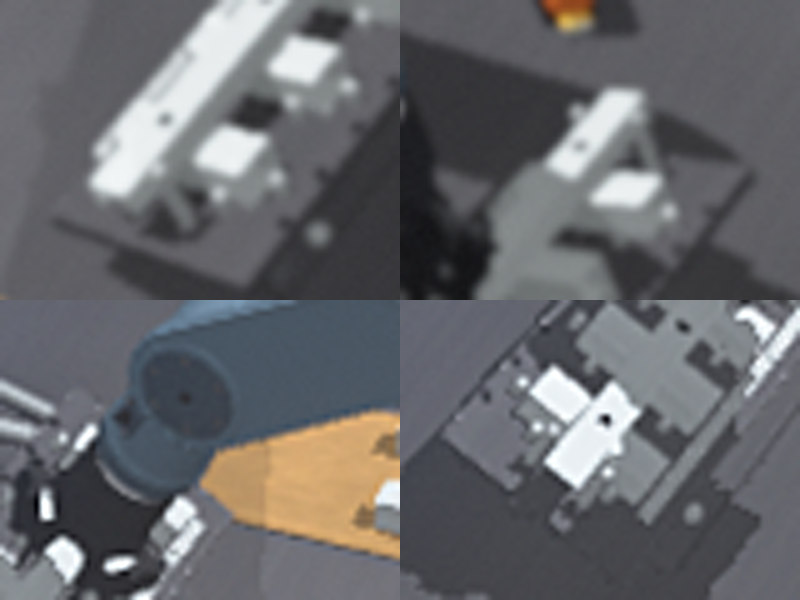

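The rail is between both pin pairs, with no side force. Final lowering to contact, then release.

```bash
python3 - <<'E'
from h import *
for h in(.0535,.0525,.0515,.0505):
    s=railto(h,speed=.04)
    c,r=bed(); 
    if r.inv().apply(s["force"])[2]>1.5: print("contact"); break
gripper_to(.046); sleep(.1); st("open")
railto(.15,speed=.2); sleep(.3)
move_to((.45,.1,.5),[.7071068,.7071068,0,0]); sleep(.2)
snap("scene","f_s");snap("side","f_side");snap("wrist","f_w"); st()
move_to((.35,-.3,.5),[.7071068,.7071068,0,0]); sleep(.2); snap("scene","g_s");snap("side","g_side"); st()
m=load("g_s");
for n in("g_s","g_side","f_w"):
    m=load(n);print(n,"pred rail end corners top",[proj(m,c+r.apply([x,y,.05]))[0].round(1).tolist() for y in(-.23,.23) for x in(-.015,.015)])
crop("g_s",230,120,380,260,5,"gs");crop("g_side",150,120,280,250,4,"gside")
E
```

```text
rail t 30.52 gp [0.6156 0.0737 0.142 ] F [-0.1  0.  -3.2] gap 0.0288
gp in bed mm [-5.000e-02 -1.000e-02  5.346e+01] F bed [-1.7  0.  -2.8] M [-0.02  0.53 -0.06]
rail t 30.92 gp [0.6162 0.0737 0.1411] F [ 0.   0.4 -2.7] gap 0.0286
gp in bed mm [-1.000e-02  1.000e-02  5.249e+01] F bed [-1.4  0.4 -2.3] M [-0.    0.51  0.06]
rail t 31.32 gp [0.6168 0.0737 0.1404] F [-0.5  0.  -0.9] gap 0.0287
gp in bed mm [1.600e-01 3.000e-02 5.158e+01] F bed [-0.9 -0.  -0.5] M [0.02 0.47 0.03]
rail t 31.72 gp [0.6169 0.0736 0.1404] F [-13.2  -1.1  11.7] gap 0.0284
gp in bed mm [2.300e-01 3.000e-02 5.152e+01] F bed [-5.5 -1.9 16.7] M [-0.27  1.2  -0.04]
contact
open t 32.12 gp [0.6174 0.0736 0.1395] F [-0.6  0.   0.1] gap 0.0459
rail t 32.92 gp [0.5671 0.0766 0.2238] F [-0.3  0.3 -0.1] gap 0.046
gp in bed mm [-1.2700e+00 -1.4000e-01  1.4866e+02] F bed [-0.3  0.3  0.1] M [-0.    0.23  0.02]
 t 34.41 gp [0.4498 0.1    0.3443] F [-0.   0.9  0.5] gap 0.046
 t 36.23 gp [ 0.3504 -0.2995  0.345 ] F [-0.3 -1.   0.4] gap 0.0458
g_s pred rail end corners top [[262.6, 238.3], [269.6, 240.8], [341.6, 144.6], [348.8, 145.2]]
g_side pred rail end corners top [[243.9, 154.3], [238.2, 149.6], [184.7, 226.7], [177.9, 221.3]]
f_w pred rail end corners top [[362.4, 354.9], [386.4, 365.1], [441.7, -53.3], [481.1, -59.3]]
```

View pics/gs.png

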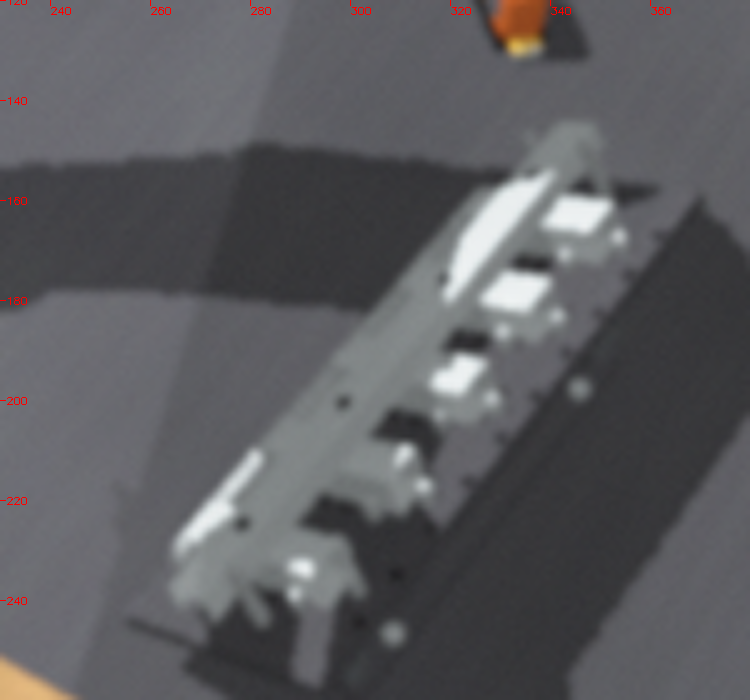

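View pics/gside.png

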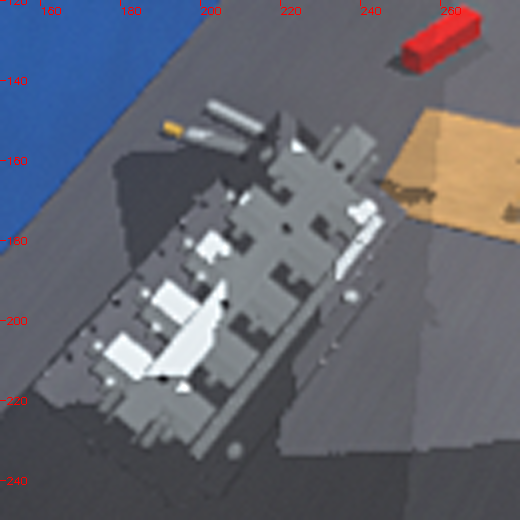

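View pics/f_w.png

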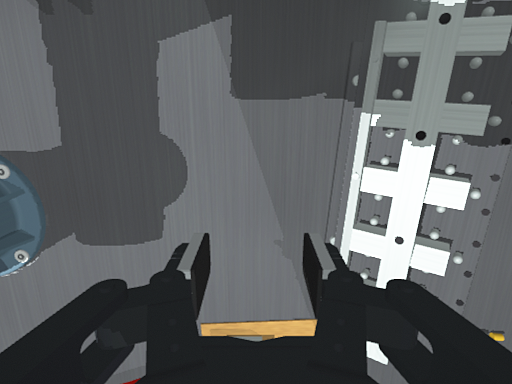

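Scene view: the rail's ends are at about (266,240) and (345,145), as predicted. Now a numeric check from the holes in the wrist view, plus one view from over the bed.

```bash
python3 - <<'E'
from h import *
c,r=bed(); n=r.apply([0,0,1])
m=load("f_w")
for u,v in[(445,18),(421,135),(399,240)]: print((r.inv().apply(onplane(m,u,v,n=n,p0=c+n*.05)-c)*1e3).round(1))
q=[.7071068,.7071068,0,0]
for i,p in enumerate([(.60,.16,.52),(.60,-.02,.52)]):
    move_to(p,q); sleep(.25); snap("wrist",f"e{i}")
st()
for i in(0,1):cv2.imwrite(f"pics/e{i}b.png",cv2.resize(cv2.imread(f"pics/e{i}.png"),(800,600),interpolation=cv2.INTER_CUBIC))
E
```

```text
[ -0.4 170.6  50. ]
[-0.1 61.  50. ]
[ -0.2 -58.9  50. ]
 t 39.48 gp [ 0.6001 -0.0186  0.365 ] F [-0.2 -0.1 -0.6] gap 0.0455
```

View pics/e0b.png

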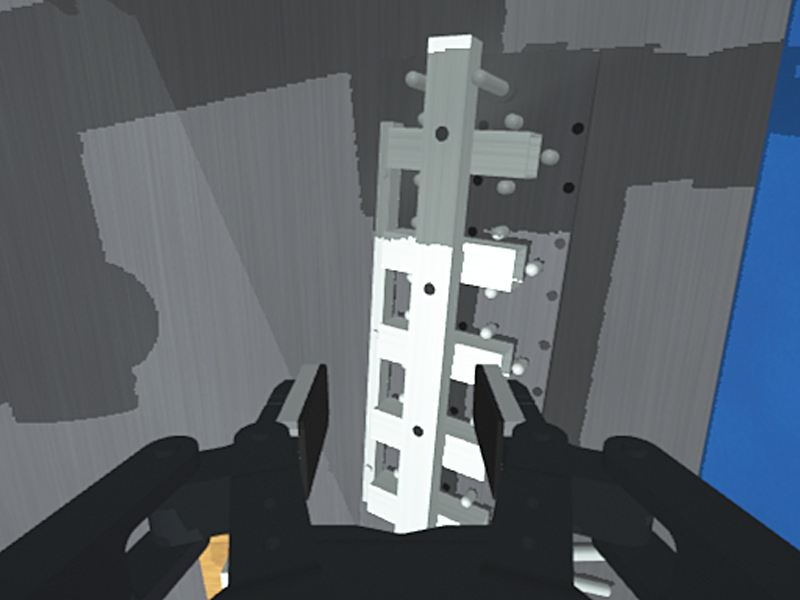

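View pics/e1b.png

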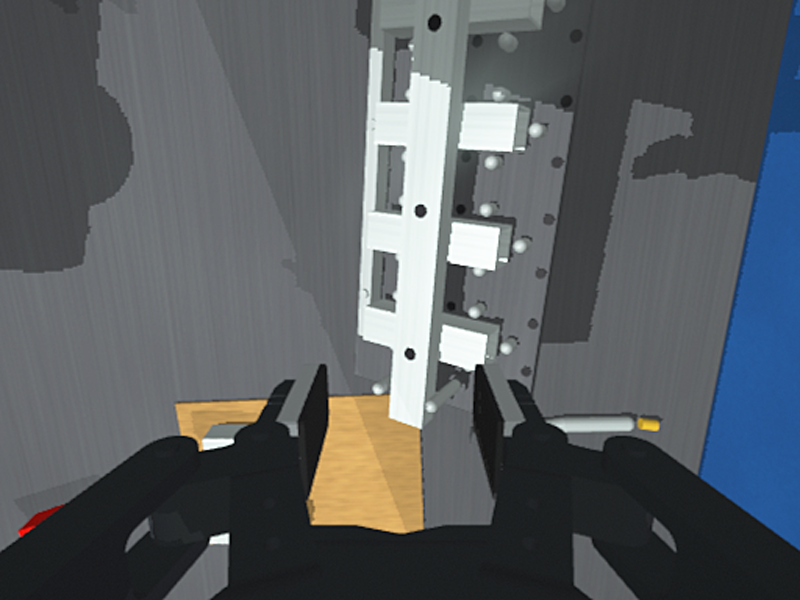

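```bash
python3 - <<'E'
from h import *
c,r=bed(); n=r.apply([0,0,1]); k=1.5625
a,b=load("e0"),load("e1")
for p,q in[((418,431),(420,211)),((430,289),(434,22))]:
    x,e=tri([(a,p[0]/k,p[1]/k),(b,q[0]/k,q[1]/k)]); print("hole tri bed mm",(r.inv().apply(x-c)*1e3).round(1),"res mm",(np.array(e)*1e3).round(2))
# upper-end top edges of pieces in e1: nest2,1,0
for t,pts in dict(n2=[(519,104),(516,153)],n1=[(504,223),(499,270)],n0=[(490,331),(486,370)]).items():
    print(t,[(r.inv().apply(onplane(b,u/k,v/k,n=n,p0=c+n*.03)-c)*1e3).round(1).tolist() for u,v in pts])
sign_off()
E
```

```text
hole tri bed mm [ -0.2 -59.6  49. ] res mm [0.05 0.05]
hole tri bed mm [ 0.3 60.7 49.7] res mm [0.31 0.31]
n2 [[56.1, 14.3, 30.0], [58.2, -16.1, 30.0]]
n1 [[56.0, -62.9, 30.0], [56.6, -96.2, 30.0]]
n0 [[55.5, -142.7, 30.0], [56.1, -174.0, 30.0]]
the job is handed in; nothing more can be done
```

The job is handed in at about 39.5 s of the 64 s allowed; sign-off gives no verdict. Two full-length spares are seated in the empty nests (nest1, then nest0). The rail is down on all five crosspieces between both pairs of tall pins and released. The third spare, the offcut, the tape, the pliers and the red look-alikes were not touched.

**Rail:** measured from its holes in two wrist views, it sits within about 0.5 mm of its seat across and about 1 mm along. Its top face measures 49.0–49.7 mm above the bed, against 50 mm expected. Both ends show between the tall pins, sticking out about equally.

**Crosspieces:** the upper ends of the pieces in nests 0, 1 and 2 lie at 55.5–58 mm, against 55 mm for a centred piece and within my reading error. Sideways they are within about 2 mm of the nest middles. The pieces in nests 3 and 4 were only checked by eye and look seated.

**Forces:** the highest reading I saw was about 18 N, when the rail touched down.

**Unresolved check:** with the rail held above the bed, two bright dots in the side view did not match where I predicted the tall pins. I took them for other parts. The scene view agreed to about 1 px, and the rail went down without side force.

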